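# Take the dial padlock off the instrument case

## Robot

A 6-joint arm with a two-finger parallel gripper is mounted at the origin on a cart in front of the work surface, level with it; the furniture and walls round the work are solid. World frame = base frame: x ahead of the robot, y to its left, z up, the work surface at z = 0. Lengths are in m, angles in rad, forces in N, time in s.
With the tool pointing down it reaches from about 0.4 to 0.925 m from the base axis. Payload 3.4 kg.
Tool frame: the origin (TCP) lies midway between the tips of the shut fingers; the grasp point (between the pads) lies 19 mm behind it; z points along the fingers, x is the direction in which the jaws open and shut, and the axes are right-handed (so a half turn about z gives the same grasp; the last joint's range is limited). The gripper opens to 85 mm and grips with 20 to 120 N. Pads are 22 mm wide; open, the fingers measure 114 mm over their backs; the gripper's body (76 mm by 85 mm) begins 54 mm behind the grasp point. The pads swing forward as they close: fully open they stand 13 mm farther back than shut.
Start: joints at [1.048, 0.307, 1.506, -0, 1.328, -0.073], TCP at [0.25, 0.518, 0.231] pointing down, gripper open.
Joint ranges: [-3.12, 3.12], [-1.05, 2.28], [0.14, 2.33], [-1.42, 4.57], [0.1, 2.73], [-2.68, 2.68]. Speed limits (rad/s): [2.57, 2.57, 3.14, 3.14, 3.14, 3.14].

## Interface

Orientations are given as a rotation vector (axis times angle).
In Python, from plant import ctrl gives the robot as it stands.
- The arm moves only by the shell command python3 -m pendant 'ROWS' [OPENING] [FORCE]. ROWS is JSON, a list of rows, each an object of numbers: "tx", "ty", "tz": the shift along the tool's x, y, z in cm; "rx", "ry", "rz": the turn, a rotation vector about the tool's x, y, z in rad. A call has 1 to 12 rows; each row shifts and turns the commanded pose from where the row before left it, along the tool's axes as they then stand; what a row does not reach is not made up. A row lasts 1/10 s, in which the tool goes at most 50 mm and 8.59 degrees, less where a joint would pass 70% of its speed; a pose out of reach is approached as far as the arm can. A call with a gripper value outside its range is refused whole. OPENING is the opening, from 0 (shut) to 1 (fully open), set as the call begins (- or left out, the last holds). The fingers move at their own pace and stop on an object; FORCE is the grip in N (left out, the last holds). Time passes only in rows, so rows that do not move let the fingers close. It gives the time, the measured TCP pose, the force and the opening at its end, in the units of the state.
- ctrl.observe(): the state, without advancing time (a new reading comes with each control period).
- ctrl.grab_frame(name): name is "side" or "top" or "wrist"; returns (picture, depth): 400x640x3 uint8, blue, green, red; 400x640 float32, m along the optical axis (not along the pixel's ray), 0 where there is no reading.
- ctrl.camera_params(name): a dict with "mtx" (3x3 intrinsics, pixels), "extrinsics" (4x4, takes a point from camera to world coordinates). Camera axes: x right, y down, z forward; pixel columns grow to the right and rows downward; lengths in m; the calibration is good to about 2 mm. A picture is of the moment at which its call begins: read the wrist's pose just before it. camera_params takes no time and is no camera call; for the wrist camera it gives the pose at the moment of the call.
- ctrl.close_job(): hands the job in, once; it reports no verdict.
The state is a dict: "time": time; "joint_pos": joint angles; "joint_velocities": joint speeds; "tau": joint torques, N m; "tcp_pos": TCP position; "tcp_rot": TCP orientation; "force": force on the tool from outside, world axes, zero at the start; "wrist_torque": the same for the moment, N m; "grip_width": opening from 0.0 (shut) to 1.0 (fully open).
Only numpy, scipy, OpenCV 4.12 (cv2) and the standard library are available. Lean on these libraries where they do the work, as an engineer would, in place of code of your own. Each camera call takes 0.05 s, during which the arm holds its last target.

## Task

The grey steel case is locked by the brass dial padlock that lies dial up in the dish of its top, one shackle leg through the two lid ears. Turn the dial, feeling its clicks, until its white pointer stands at the third mark clockwise from the long mark (the long mark is on the shackle side), pull the shackle out to its stop so that the free leg leaves the ears, and lift the lock off. Finish holding the opened lock up, still and well clear of the case (at least a hand's breadth, 12 cm, above its dish), and leave the other things where they lie.

Things in the scene. Friction and masses are not known exactly. Their poses are not given: they have to be found in the camera images.
- case: grey steel case fixed to the bench; place and yaw vary. Origin on the bench, z up; it spans x -95 to +70, y -110 to +110 mm, top at z 86 mm: a fixed deck (x below -22 mm) with a dish 57 x 59 mm, 6 mm deep, where the lock lies, then the lid. Two upright ears with 15 mm holes at x -25 to -17, y +7 to +33 mm, up to z 110 mm; the free shackle leg runs through both along x
- dish_floor (a point): centre of the dish's floor on the case, 80 mm above the bench
- lock: loose brass padlock body, 54 x 56 x 34 mm, 0.3 kg in all, lying dial up in the dish (28 mm of it above the deck, 1.5 mm play round it; its sides are free for a grip across y). Origin in the middle of its underside; +x points to the shackle (away from the robot at yaw 0), z up through the dial. Its top has a ring of 12 marks 30 degrees apart; the long one is at +x
- lock_dial (a joint): dial angle, rad, growing clockwise seen from above; 0 with the white pointer at the long mark, notches every 0.524 (30 degrees). It clicks into each notch (about 0.07 N m to leave it), stays there, and turns on without a stop. The lock opens only in the third notch, 1.571 (pointer along the lock's -y), within about 0.1. It starts one to five notches short of it (-2 to +2)
- dial_top (a point): centre of the dial's top. The dial is a black knurled knob, 34 mm in diameter, 14 mm tall, with a white pointer line, in the middle of the lock's upper face, which lies 15 mm below this point
- dial_pointer (a point): outer end of the white pointer line on top of the dial, 16 mm from the dial's axis
- lock_shackle (a joint): how far the shackle is drawn out of the lock body along the lock's +x, m: 0 shut, 0.026 at its stop. In a wrong notch it moves 2 mm and is blocked; in the right one it slides against 2 N of friction and stays where it is left. At the stop (from 0.021 on) the free leg is out of the ears and the lock can be lifted
- shackle_grip (a point): point midway between the shackle's two straight legs, 17 mm above the lock's underside, 11 mm above the lid, 36 mm from the lock body while shut; moves with the shackle: a flat-lying U of 9 mm steel rod, 49 mm over its legs, 31 mm between them. Legs run along the lock's x, straight for 9 mm beyond this point; the bow ends 28 mm beyond it. The leg at the lock's +y is the free one
- loupe: black loupe, 37 mm across, 30 mm tall, standing on the lid; to be left there. Origin under its centre
- driver_a: small screwdriver, 17 x 156 x 17 mm, lying on the bench to the right of the case; to be left there. Origin under its middle, y along it
- solder_reel: reel of solder, 61 mm across, 38 mm tall, on the bench; to be left there. Origin under its centre
- cell_2: AA cell standing upright on the bench, 14 x 50 mm; to be left standing. Origin under its centre
- fuse_box: flat white box, 40 x 62 x 16 mm, lying on the lid to the right of the shackle; to be left there. Origin under its centre
- cell_1: AA cell lying on the bench behind the case, 14 x 50 mm; to be left there. Origin under its centre
- tape_green: roll of tape, 82 mm across, 18 mm tall, on the bench behind the case; to be left there. Origin under its centre
- probe_red: test probe, 12 x 119 x 12 mm, lying on the bench behind the case; to be left there. Origin under its middle
Not all that is in view belongs to the job. There is more than one size of the lock; the one meant has the size given above.

How it is judged:
By the outcome, as a careful person would: the job done as asked, in the order asked, and still so for the second after the job is handed in, while the arm keeps its last pose, push and grip.
It also fails if it takes over 64 s, if anything falls off the work surface, if the arm or the gripper's body presses on something with over 40 N, if the wrist force passes 120 N, or if a joint passes its speed limit or range.

## Working session

There is one attempt and no reset: what is moved stays moved. The work goes in short steps, Python scripts to look and compute and a shell command to move; the robot and the scene stay as the last step left them, time stands still between calls to the robot, and variables do not carry over. Pictures are saved under pics/ and viewed, and the job is handed in when it is done.

```bash
ls; mkdir -p pics; python3 - <<'E'
from plant import ctrl
import cv2,numpy as np
print(ctrl.observe())
for n in ["side","top","wrist"]:
    P=ctrl.camera_params(n);print(n,P)
    im,d=ctrl.grab_frame(n);cv2.imwrite(f"pics/{n}0.png",im);np.save(f"pics/{n}0.npy",d)
E
```

```text
pics
{'time': 0.0, 'joint_pos': array([ 1.04751366e+00,  3.07531561e-01,  1.50763125e+00, -1.46848604e-06,
        1.32838810e+00, -7.35331388e-02]), 'joint_velocities': array([ 0.00063472, -0.00137505,  0.00066914,  0.00091892, -0.00177364,
       -0.00090954]), 'tau': array([-2.28230274e-03, -4.57545733e+01, -2.51920348e+01, -2.03111358e-04,
        1.34880503e-02,  3.63530944e-05]), 'tcp_pos': array([0.24967882, 0.51721746, 0.23042066]), 'tcp_rot': array([ 2.66007811,  1.66967556, -0.00271658]), 'force': array([-0.20994715,  0.8802989 ,  0.73092422]), 'wrist_torque': array([-0.02947492, -0.03687356, -0.03208073]), 'grip_width': 1.0017943466366783}
side {'mtx': array([[437.01168404,   0.        , 321.60777915],
       [  0.        , 437.01168404, 194.54845298],
       [  0.        ,   0.        ,   1.        ]]), 'extrinsics': array([[ 0.86819246, -0.28745656,  0.40448804,  0.18717799],
       [-0.49568237, -0.46417593,  0.73405701, -0.70192586],
       [-0.02325589, -0.83780035, -0.5454812 ,  0.64158743],
       [ 0.        ,  0.        ,  0.        ,  1.        ]])}
top {'mtx': array([[406.17240181,   0.        , 326.18866721],
       [  0.        , 406.17240181, 192.51684715],
       [  0.        ,   0.        ,   1.        ]]), 'extrinsics': array([[-0.0203076 , -0.99196063,  0.12490684,  0.42214099],
       [-0.99973165,  0.01875449, -0.01359763, -0.00291826],
       [ 0.01114575, -0.12514946, -0.99207529,  1.24121512],
       [ 0.        ,  0.        ,  0.        ,  1.        ]])}
wrist {'mtx': array([[276.24929831,   0.        , 321.44271661],
       [  0.        , 276.24929831, 195.77669198],
       [  0.        ,   0.        ,   1.        ]]), 'extrinsics': array([[ 0.43577648,  0.86916393,  0.23377964,  0.1913165 ],
       [ 0.90005253, -0.42022048, -0.11541312,  0.54639442],
       [-0.00207392,  0.26070828, -0.9654154 ,  0.37303769],
       [ 0.        ,  0.        ,  0.        ,  1.        ]])}
```

View pics/top0.png

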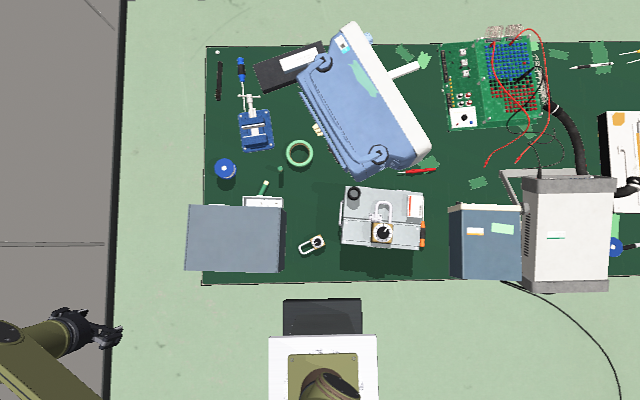

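View pics/side0.png

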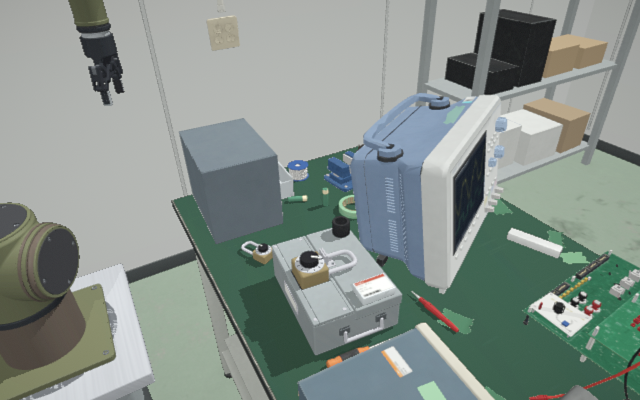

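View pics/wrist0.png

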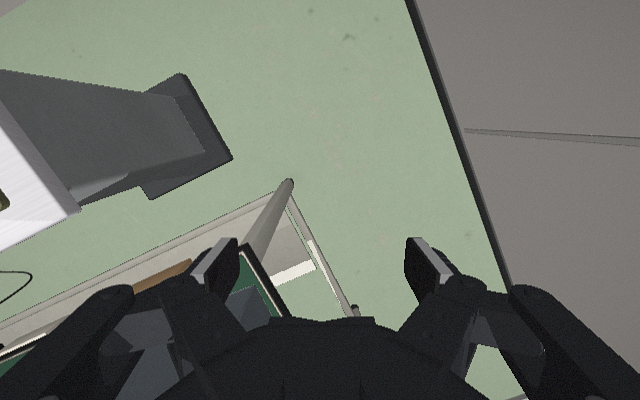

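The top view shows two padlocks. One is at (383,232) in the dish of the grey case with its shackle through the ears. The other, smaller one lies on the bench at (312,244). The one on the case fits the description, so I'll confirm it in a crop and measure.

```bash
cat > h.py <<'E'
import numpy as np,cv2
from plant import ctrl
from scipy.spatial.transform import Rotation as R
def ray(P,u,v):
    K=P['mtx'];E=P['extrinsics'];d=E[:3,:3]@np.linalg.inv(K)@np.array([u,v,1.]);return E[:3,3],d
def onz(P,u,v,z):
    o,d=ray(P,u,v);return o+d*(z-o[2])/d[2]
def dep(P,u,v,dm):
    o,d=ray(P,u,v);return o+d*dm
def proj(P,p):
    E=P['extrinsics'];c=E[:3,:3].T@(np.asarray(p)-E[:3,3]);q=P['mtx']@c;return q[:2]/q[2]
E
python3 - <<'E'
from h import *
im=cv2.imread('pics/top0.png');a=cv2.resize(im[175:265,290:435],None,fx=5.5,fy=5.5,interpolation=cv2.INTER_CUBIC);cv2.imwrite('pics/topc.png',a)
im=cv2.imread('pics/side0.png');a=cv2.resize(im[210:350,235:405],None,fx=4,fy=4,interpolation=cv2.INTER_CUBIC);cv2.imwrite('pics/sidec.png',a)
P=ctrl.camera_params('top');d=np.load('pics/top0.npy')
for n,u,v in [('lock',383,233),('case',350,215),('greybox',235,240),('oscill',350,100),('bluecase',485,240),('dial',384,232),('smalllock',316,242),('loupe',353,192),('scope near',390,150)]:
    print(n,dep(P,u,v,d[v,u]).round(3))
E
```

```text
lock [ 0.448 -0.171  0.132]
case [ 0.502 -0.085  0.087]
greybox [0.436 0.219 0.192]
oscill [ 0.776 -0.08   0.267]
bluecase [ 0.423 -0.449  0.13 ]
dial [ 0.45  -0.174  0.13 ]
smalllock [0.428 0.014 0.036]
loupe [ 0.567 -0.095  0.089]
scope near [ 0.646 -0.174  0.272]
```

View pics/topc.png

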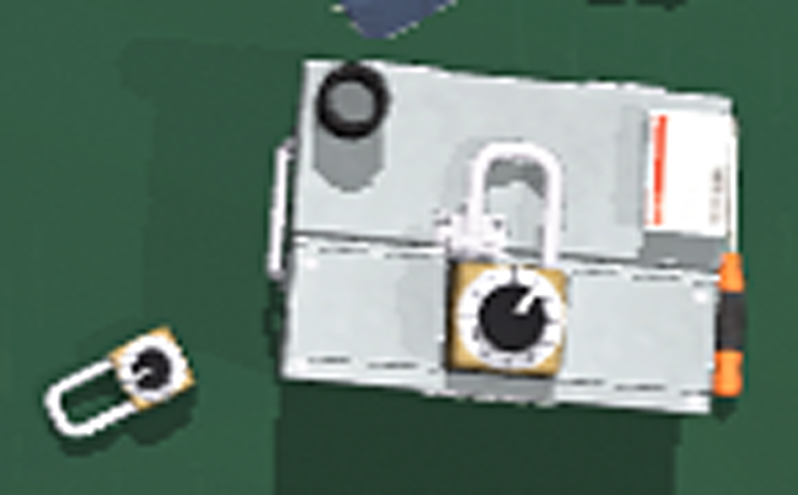

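View pics/sidec.png

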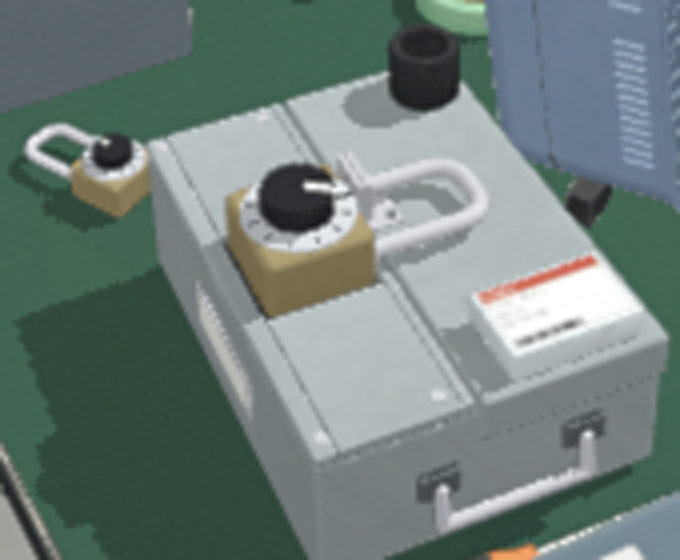

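The crop confirms it. The case lock at (383,232) is the full-size one with its leg through the ears; the bench lock at (312,244) is smaller and is not attached to anything. The pointer looks about one notch clockwise of the long mark. Next I'll measure pose, yaw and clearance from the oscilloscope.

```bash
python3 - <<'E'
from h import *
P=ctrl.camera_params('top');d=np.load('pics/top0.npy');im=cv2.imread('pics/top0.png')
vv,uu=np.mgrid[:400,:640]
K=P['mtx'];E=P['extrinsics']
c=np.stack([(uu-K[0,2])/K[0,0]*d,(vv-K[1,2])/K[1,1]*d,d],-1);W=c@E[:3,:3].T+E[:3,3]
m=(d>0)&(W[...,2]>.12)&(W[...,0]>.5)&(W[...,0]<.75)&(W[...,1]<.05)&(W[...,1]>-.33)
p=W[m];
for y in np.arange(-.3,.05,.05):
    q=p[abs(p[:,1]-y)<.025]
    if len(q): print('y',y.round(2),'scope min x',q[:,0].min().round(3),'z there',q[q[:,0].argmin(),2].round(3),'maxz',q[:,2].max().round(3))
# case top
m=((d>0)&(abs(W[...,2]-.086)<.006)&(W[...,0]>.38)&(W[...,0]<.62)&(W[...,1]<-.03)&(W[...,1]>-.32)).astype(np.uint8)
n,l,s,ce=cv2.connectedComponentsWithStats(m);k=1+s[1:,4].argmax();pp=W[l==k][:,:2].astype(np.float32)*1000
r=cv2.minAreaRect(pp);print('case rect',r, cv2.boxPoints(r).round(1).tolist())
m=(d>0)&(abs(W[...,2]-.129)<.004)&(abs(W[...,0]-.45)<.05)&(abs(W[...,1]+.172)<.05)
q=W[m];print('dial',q.mean(0).round(4),len(q))
# brass + dial mean top
m=(d>0)&(abs(W[...,2]-.114)<.004)&(abs(W[...,0]-.45)<.05)&(abs(W[...,1]+.172)<.05)
q=W[m];print('locktop',q.mean(0).round(4),cv2.minAreaRect(q[:,:2].astype(np.float32)*1000))
Pw=ctrl.camera_params('wrist');print('tcp in wrist',proj(Pw,ctrl.observe()['tcp_pos']))
E
```

```text
y -0.3 scope min x 0.646 z there 0.232 maxz 0.232
y -0.25 scope min x 0.626 z there 0.267 maxz 0.304
y -0.2 scope min x 0.621 z there 0.256 maxz 0.303
y -0.15 scope min x 0.604 z there 0.232 maxz 0.295
y -0.1 scope min x 0.546 z there 0.12 maxz 0.294
y -0.05 scope min x 0.604 z there 0.239 maxz 0.292
y -0.0 scope min x 0.697 z there 0.18 maxz 0.292
case rect ((493.3128662109375, -176.78060913085938), (224.07284545898438, 165.92269897460938), 83.8403091430664) [[398.79998779296875, -279.29998779296875], [563.7999877929688, -297.1000061035156], [587.7999877929688, -74.30000305175781], [422.8999938964844, -56.5]]
dial [ 0.45   -0.1721  0.1295] 116
locktop [ 0.4522 -0.1696  0.1142] ((456.68377685546875, -171.2140350341797), (56.01722717285156, 66.27223205566406), 88.05984497070312)
tcp in wrist [320.56401086 241.90780708]
```

```bash
python3 -m pendant '[{"rz":-0.114,"tz":-2.5},{"rz":-0.114,"tz":-2.5},{"rz":-0.114,"tz":-2.5},{"tx":-3.71,"ty":2.54},{"tx":-3.71,"ty":2.54},{"tx":-3.71,"ty":2.54},{"tx":-3.71,"ty":2.54},{"tx":-3.71,"ty":2.54},{"tx":-3.71,"ty":2.54},{"tx":-3.71,"ty":2.54},{"tx":-3.71,"ty":2.54}]' 1 40
```

```text
validation failed for argument at $[0]...
```

```bash
python3 -m pendant --help; python3 -m pendant '[{"tx":0,"ty":0,"tz":-2.5,"rx":0,"ry":0,"rz":-0.114}]' 1 40
```

```text
time: 0.25
tcp_pos: [0.2486, 0.5153, 0.2526]
tcp_rot: [2.556, 1.82, -0.013]
force: [-0.2, 0.1, -0.2]
grip_width: 0.996invalid input: not JSON, or not a number
```

```bash
python3 -m pendant '[{"tx":0,"ty":0,"tz":-2.5,"rx":0,"ry":0,"rz":-0.114},{"tx":0,"ty":0,"tz":-2.5,"rx":0,"ry":0,"rz":-0.114},{"tx":-3.71,"ty":2.54,"tz":0,"rx":0,"ry":0,"rz":0},{"tx":-3.71,"ty":2.54,"tz":0,"rx":0,"ry":0,"rz":0},{"tx":-3.71,"ty":2.54,"tz":0,"rx":0,"ry":0,"rz":0},{"tx":-3.71,"ty":2.54,"tz":0,"rx":0,"ry":0,"rz":0},{"tx":-3.71,"ty":2.54,"tz":0,"rx":0,"ry":0,"rz":0},{"tx":-3.71,"ty":2.54,"tz":0,"rx":0,"ry":0,"rz":0},{"tx":-3.71,"ty":2.54,"tz":0,"rx":0,"ry":0,"rz":0},{"tx":-3.71,"ty":2.54,"tz":0,"rx":0,"ry":0,"rz":0}]' 1 40
```

```text
time: 1.25
tcp_pos: [0.4204, 0.1991, 0.3062]
tcp_rot: [-2.338, -2.099, 0.0]
force: [0.8, 0.6, -0.1]
grip_width: 1.001
```

```bash
python3 -m pendant '[{"tx":-4.05,"ty":0.78,"tz":0,"rx":0,"ry":0,"rz":0},{"tx":-4.05,"ty":0.78,"tz":0,"rx":0,"ry":0,"rz":0},{"tx":-4.05,"ty":0.78,"tz":0,"rx":0,"ry":0,"rz":0},{"tx":-4.05,"ty":0.78,"tz":0,"rx":0,"ry":0,"rz":0},{"tx":-4.05,"ty":0.78,"tz":0,"rx":0,"ry":0,"rz":0},{"tx":-4.05,"ty":0.78,"tz":0,"rx":0,"ry":0,"rz":0},{"tx":-4.05,"ty":0.78,"tz":0,"rx":0,"ry":0,"rz":0},{"tx":-4.05,"ty":0.78,"tz":2,"rx":0,"ry":0,"rz":0},{"tx":-4.05,"ty":0.78,"tz":2,"rx":0,"ry":0,"rz":0},{"tx":0,"ty":0,"tz":0,"rx":0,"ry":0,"rz":0},{"tx":0,"ty":0,"tz":0,"rx":0,"ry":0,"rz":0}]' 1 40
python3 - <<'E'
from h import *
P=ctrl.camera_params('wrist');s=ctrl.observe();im,d=ctrl.grab_frame('wrist');cv2.imwrite('pics/w1.png',im);np.save('pics/w1.npy',d)
np.savez('pics/w1p.npz',**P);print(s['tcp_pos'],s['joint_pos'].round(3),proj(P,s['tcp_pos']), proj(P,[.45,-.172,.129]))
E
```

```text
time: 2.35
tcp_pos: [0.45, -0.1695, 0.2653]
tcp_rot: [-2.339, -2.094, 0.001]
force: [-0.7, 0.5, 0.4]
grip_width: 1.0
[ 0.44995649 -0.16954397  0.26534849] [-0.449  0.149  1.635  0.     1.36  -1.909] [321.07397416 241.63044505] [318.71775838 186.83479731]
```

View pics/w1.png

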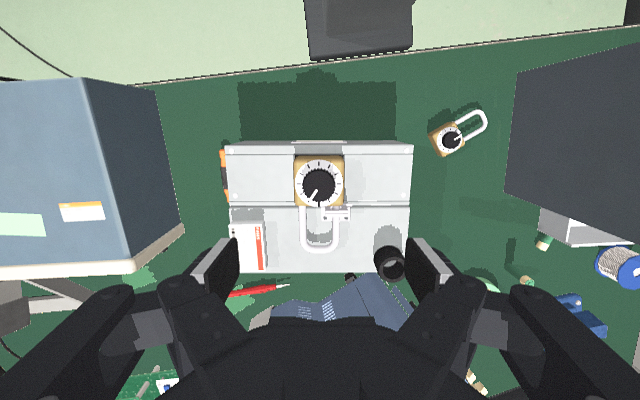

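The wrist view shows the lock at about (319,185), square to the jaws, with the shackle below it and the pointer towards lower left. Next, an enlarged crop and measurements.

```bash
python3 - <<'E'
from h import *
P=dict(np.load('pics/w1p.npz'));im=cv2.imread('pics/w1.png')
x0,y0=280,145;c=im[y0:y0+115,x0:x0+90];cv2.imwrite('pics/w1c.png',cv2.resize(c,None,fx=5,fy=5,interpolation=cv2.INTER_CUBIC))
g=cv2.cvtColor(im,cv2.COLOR_BGR2GRAY)
roi=np.zeros_like(g);cv2.circle(roi,(319,185),21,255,-1)
m=((g<70)&(roi>0)).astype(np.uint8);cs,_=cv2.findContours(m,0,2);k=max(cs,key=cv2.contourArea);(u,v),r=cv2.minEnclosingCircle(k)
print('dial circ',u,v,r,onz(P,u,v,.129))
# pointer: bright in dial radius
roi[:]=0;cv2.circle(roi,(int(round(u)),int(round(v))),int(r*.9),255,-1)
ys,xs=np.nonzero((g>130)&(roi>0));p=np.array([onz(P,a,b,.129)[:2] for a,b in zip(xs,ys)]);ce=onz(P,u,v,.129)[:2]
dv=p.mean(0)-ce;print('ptr angle world',np.degrees(np.arctan2(dv[1],dv[0])),'n',len(p))
# brass body
hsv=cv2.cvtColor(im,cv2.COLOR_BGR2HSV);b=((hsv[...,0]>12)&(hsv[...,0]<30)&(hsv[...,1]>60)).astype(np.uint8);b[:140]=0;b[225:]=0;b[:,:285]=0;b[:,355:]=0
q=np.array([onz(P,a,bb,.114)[:2]*1000 for bb,a in zip(*np.nonzero(b))],np.float32);print('body',cv2.minAreaRect(q))
# case edge front line yaw: top face edges
mm=((g>150)).astype(np.uint8);mm[:130]=0;mm[280:]=0;mm[:,:225]=0;mm[:,420:]=0
for row in (150,275):
    pass
E
```

```text
dial circ 317.98101806640625 186.80380249023438 18.196313858032227 [ 0.449882   -0.17275523  0.129     ]
ptr angle world -26.28986714426202 n 86
body ((446.5143737792969, -172.1004638671875), (54.428279876708984, 55.366397857666016), 83.6010513305664)
```

View pics/w1c.png

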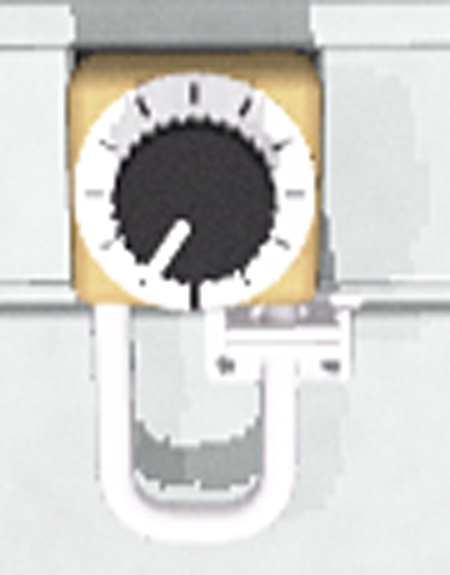

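The pointer is 30° clockwise of the long mark (tip at (150,275) in the crop, long mark at (195,297)), which is notch +1. It therefore needs two more clicks clockwise. I'll grip the dial now.

```bash
python3 -m pendant '[{"tx":-0.3,"ty":0.03,"tz":3,"rx":0,"ry":0,"rz":0},{"tx":0,"ty":0,"tz":4,"rx":0,"ry":0,"rz":0},{"tx":0,"ty":0,"tz":4,"rx":0,"ry":0,"rz":0},{"tx":0,"ty":0,"tz":2.5,"rx":0,"ry":0,"rz":0},{"tx":0,"ty":0,"tz":1.7,"rx":0,"ry":0,"rz":0},{"tx":0,"ty":0,"tz":0,"rx":0,"ry":0,"rz":0},{"tx":0,"ty":0,"tz":0,"rx":0,"ry":0,"rz":0}]' 0.6 40
python3 -m pendant '[{"tx":0,"ty":0,"tz":0,"rx":0,"ry":0,"rz":0},{"tx":0,"ty":0,"tz":0,"rx":0,"ry":0,"rz":0},{"tx":0,"ty":0,"tz":0,"rx":0,"ry":0,"rz":0},{"tx":0,"ty":0,"tz":0,"rx":0,"ry":0,"rz":0},{"tx":0,"ty":0,"tz":0,"rx":0,"ry":0,"rz":0},{"tx":0,"ty":0,"tz":0,"rx":0,"ry":0,"rz":0}]' 0.2 30
python3 - <<'E'
from h import *
im,d=ctrl.grab_frame('wrist');im2,_=ctrl.grab_frame('side')
cv2.imwrite('pics/w2.png',np.vstack([cv2.resize(im[120:320,200:440],(720,600))]));cv2.imwrite('pics/s2.png',cv2.resize(im2[180:320,240:400],None,fx=4,fy=4,interpolation=2))
E
```

```text
time: 3.1
tcp_pos: [0.4513, -0.1712, 0.1151]
tcp_rot: [2.336, 2.1, 0.001]
force: [-0.9, -0.4, 1.1]
grip_width: 0.601
time: 3.7
tcp_pos: [0.452, -0.1724, 0.1161]
tcp_rot: [2.336, 2.096, 0.003]
force: [-1.5, 1.4, 5.9]
grip_width: 0.382
```

View pics/w2.png

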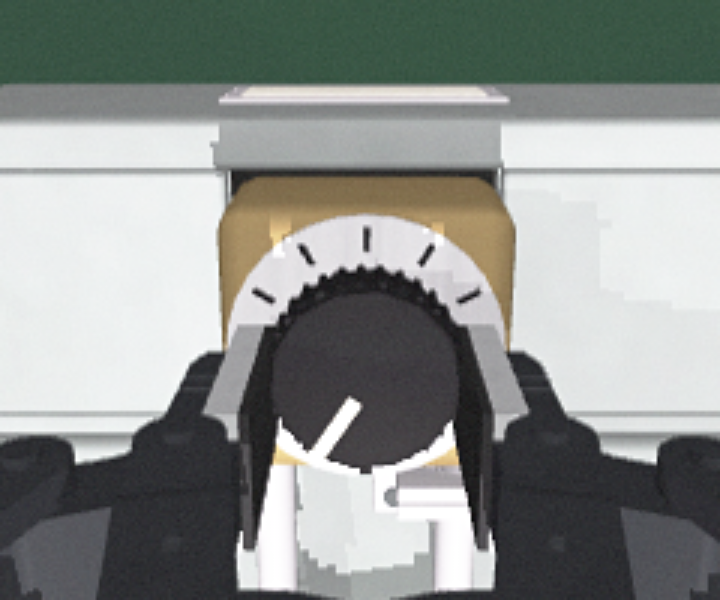

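View pics/s2.png

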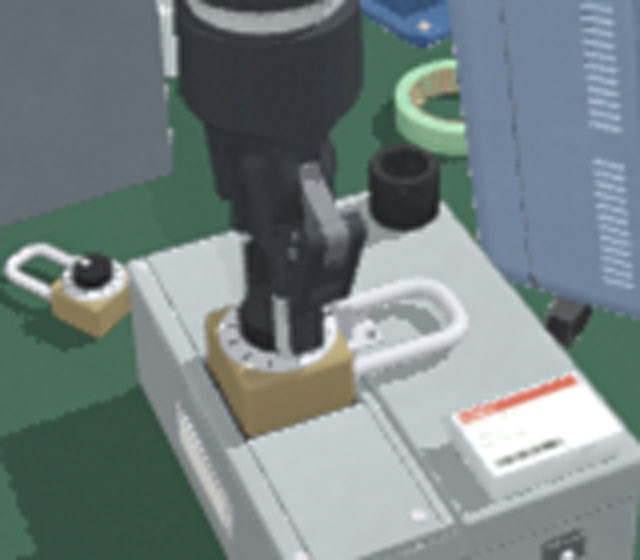

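The dial sits between the pads, but 6 N upward suggests the fingertips touch the mark plate. I'll reopen slightly, raise 3 mm, regrip and then turn.

```bash
python3 -m pendant '[{"tx":0,"ty":0,"tz":0,"rx":0,"ry":0,"rz":0},{"tx":0,"ty":-0.1,"tz":-0.15,"rx":0,"ry":0,"rz":0},{"tx":0,"ty":0,"tz":-0.15,"rx":0,"ry":0,"rz":0},{"tx":0,"ty":0,"tz":0,"rx":0,"ry":0,"rz":0}]' 0.5 30
python3 -m pendant '[{"tx":0,"ty":0,"tz":0,"rx":0,"ry":0,"rz":0},{"tx":0,"ty":0,"tz":0,"rx":0,"ry":0,"rz":0},{"tx":0,"ty":0,"tz":0,"rx":0,"ry":0,"rz":0},{"tx":0,"ty":0,"tz":0,"rx":0,"ry":0,"rz":0},{"tx":0,"ty":0,"tz":0,"rx":0,"ry":0,"rz":0}]' 0.2 30
```

```text
time: 4.2
tcp_pos: [0.4497, -0.1721, 0.1175]
tcp_rot: [2.338, 2.098, 0.0]
force: [-0.0, 0.2, -0.3]
grip_width: 0.497
time: 4.7
tcp_pos: [0.4497, -0.1721, 0.1175]
tcp_rot: [2.338, 2.098, -0.0]
force: [-1.6, 0.6, 5.9]
grip_width: 0.381
```

```bash
for i in 1; do python3 -m pendant '[{"tx":0,"ty":0,"tz":0,"rx":0,"ry":0,"rz":0.087},{"tx":0,"ty":0,"tz":0,"rx":0,"ry":0,"rz":0.087},{"tx":0,"ty":0,"tz":0,"rx":0,"ry":0,"rz":0.087}]'; python3 -c "
from h import *;print(ctrl.observe()['wrist_torque'].round(3))"; done
python3 -m pendant '[{"tx":0,"ty":0,"tz":0,"rx":0,"ry":0,"rz":0.087},{"tx":0,"ty":0,"tz":0,"rx":0,"ry":0,"rz":0.087},{"tx":0,"ty":0,"tz":0,"rx":0,"ry":0,"rz":0.087},{"tx":0,"ty":0,"tz":0,"rx":0,"ry":0,"rz":0}]'; python3 - <<'E'
from h import *
s=ctrl.observe();print(s['wrist_torque'].round(3),s['joint_pos'].round(3))
im,d=ctrl.grab_frame('wrist');cv2.imwrite('pics/w3.png',cv2.resize(im[120:320,200:440],(720,600)))
E
```

```text
time: 5.0
tcp_pos: [0.4498, -0.1723, 0.1175]
tcp_rot: [2.593, 1.772, -0.0]
force: [-1.7, -1.0, 3.9]
grip_width: 0.379
[-0.065  0.27   0.044]
time: 5.4
tcp_pos: [0.4497, -0.1725, 0.1175]
tcp_rot: [2.801, 1.422, -0.001]
force: [-2.1, -0.8, 5.0]
grip_width: 0.382
[-0.228  0.373 -0.065] [-4.530e-01  3.020e-01  1.853e+00 -1.000e-03  9.870e-01 -1.392e+00]
```

View pics/w3.png

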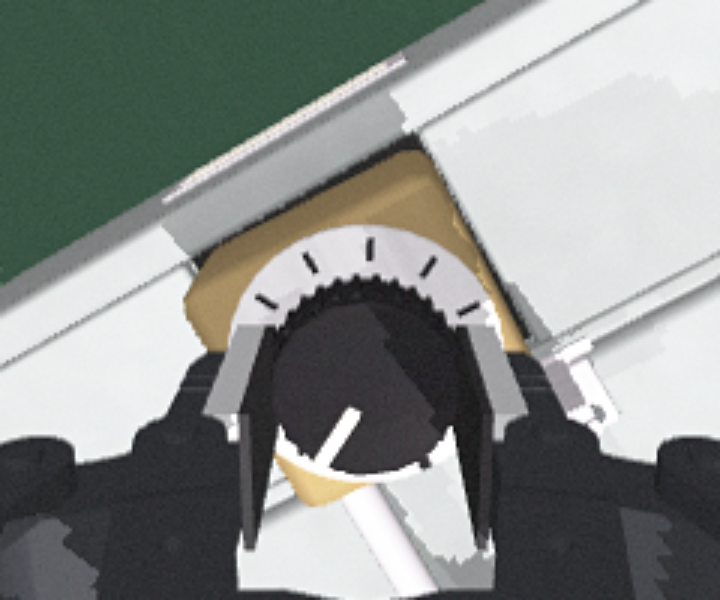

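The dial has followed by about 30° and the lock body has shifted slightly in its play. Continuing with the second notch.

```bash

python3 -m pendant '[{"tx":0,"ty":0,"tz":0,"rx":0,"ry":0,"rz":0.087},{"tx":0,"ty":0,"tz":0,"rx":0,"ry":0,"rz":0.087},{"tx":0,"ty":0,"tz":0,"rx":0,"ry":0,"rz":0.087},{"tx":0,"ty":0,"tz":0,"rx":0,"ry":0,"rz":0.087},{"tx":0,"ty":0,"tz":0,"rx":0,"ry":0,"rz":0.087},{"tx":0,"ty":0,"tz":0,"rx":0,"ry":0,"rz":0.087},{"tx":0,"ty":0,"tz":0,"rx":0,"ry":0,"rz":0}]'; python3 - <<'E'
from h import *
s=ctrl.observe();print(s['wrist_torque'].round(3),s['joint_pos'].round(3))
E
python3 -m pendant '[{"tx":0,"ty":0,"tz":0,"rx":0,"ry":0,"rz":0},{"tx":0,"ty":0,"tz":0,"rx":0,"ry":0,"rz":0},{"tx":0,"ty":0,"tz":-3,"rx":0,"ry":0,"rz":0},{"tx":0,"ty":0,"tz":-4,"rx":0,"ry":0,"rz":0},{"tx":0,"ty":0,"tz":0,"rx":0,"ry":0,"rz":0},{"tx":0,"ty":0,"tz":0,"rx":0,"ry":0,"rz":0}]' 0.65
python3 - <<'E'
from h import *
im,d=ctrl.grab_frame('wrist');cv2.imwrite('pics/w4.png',cv2.resize(im[120:320,200:440],(720,600)))
im,d=ctrl.grab_frame('top');cv2.imwrite('pics/t4.png',cv2.resize(im[175:265,290:435],None,fx=5.5,fy=5.5,interpolation=cv2.INTER_CUBIC))
E
```

```text
time: 6.15
tcp_pos: [0.4493, -0.1728, 0.1175]
tcp_rot: [3.072, 0.651, -0.001]
force: [-3.1, -3.1, 5.1]
grip_width: 0.385
[-0.439  0.513 -0.034] [-0.454  0.302  1.853 -0.002  0.987 -0.87 ]
time: 6.75
tcp_pos: [0.4504, -0.1721, 0.188]
tcp_rot: [3.072, 0.653, 0.003]
force: [-0.2, 0.2, -1.0]
grip_width: 0.646
```

View pics/w4.png

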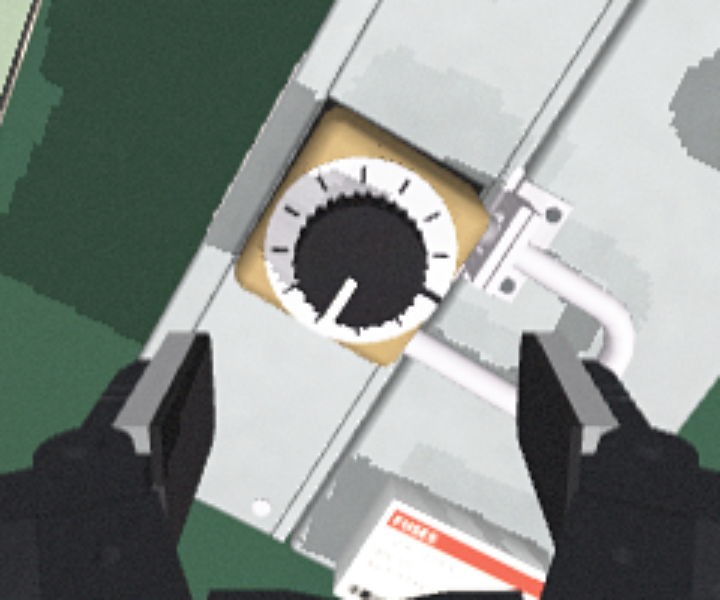

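The lock's long mark is at (430,297) and the pointer tip at (328,322), about 90° clockwise, so the pointer is on the third mark. Now I'll turn back and grip the shackle across its legs.

```bash

python3 -m pendant '[{"tx":0,"ty":0,"tz":0,"rx":0,"ry":0,"rz":-0.131},{"tx":0,"ty":0,"tz":0,"rx":0,"ry":0,"rz":-0.131},{"tx":0,"ty":0,"tz":0,"rx":0,"ry":0,"rz":-0.131},{"tx":0,"ty":0,"tz":0,"rx":0,"ry":0,"rz":-0.131},{"tx":0,"ty":0,"tz":0,"rx":0,"ry":0,"rz":-0.131},{"tx":0,"ty":0,"tz":0,"rx":0,"ry":0,"rz":-0.131},{"tx":0,"ty":0,"tz":0,"rx":0,"ry":0,"rz":-0.131},{"tx":0,"ty":0,"tz":0,"rx":0,"ry":0,"rz":-0.131},{"tx":0,"ty":2.8,"tz":0,"rx":0,"ry":0,"rz":0},{"tx":0,"ty":2.8,"tz":0,"rx":0,"ry":0,"rz":0},{"tx":0,"ty":0,"tz":0,"rx":0,"ry":0,"rz":0},{"tx":0,"ty":0,"tz":0,"rx":0,"ry":0,"rz":0}]' 0.8
python3 - <<'E'
from h import *
P=ctrl.camera_params('wrist');s=ctrl.observe();print(s['tcp_pos'].round(4),R.from_rotvec(s['tcp_rot']).as_matrix()[:2,0].round(4))
im,d=ctrl.grab_frame('wrist');cv2.imwrite('pics/w5.png',cv2.resize(im[120:320,200:440],(720,600)))
p=[.4500,-.1725,.129];a=proj(P,p);g=proj(P,np.array([.4500+.063*.994,-.1725-.063*.109,.097]));print('dial px in crop',(a-[200,120])*3,'grip',(g-[200,120])*3)
E
```

```text
time: 8.05
tcp_pos: [0.5045, -0.1773, 0.1855]
tcp_rot: [-2.33, -2.101, 0.003]
force: [-0.9, -0.0, 0.3]
grip_width: 0.8
[ 0.5045 -0.1773  0.1855] [0.1031 0.9947]
dial px in crop [359.05431323  50.12765683] grip [358.90873428 264.7650221 ]
```

View pics/w5.png

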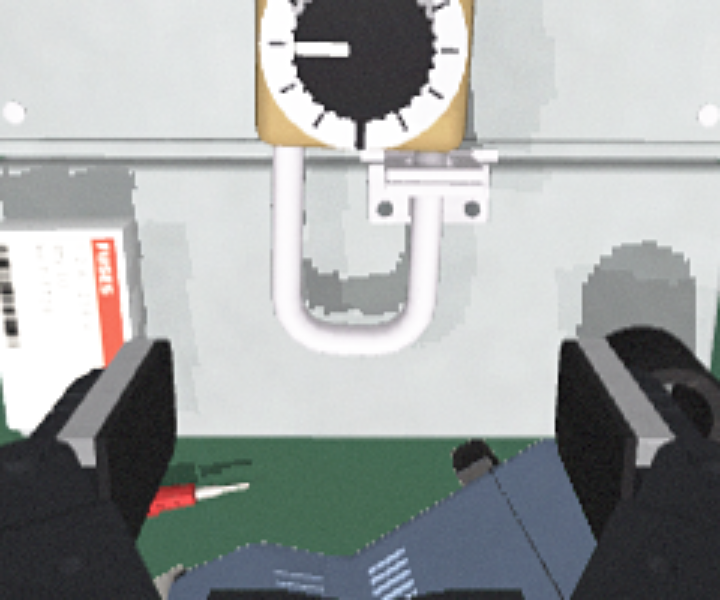

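The pointer now stands square on the third mark: (300,48), along the lock's -y. The legs are at about (285,265) and (425,265). Shift 8 mm along tool y and descend onto them.

```bash

python3 -m pendant '[{"tx":-0.2,"ty":0.83,"tz":0,"rx":0,"ry":0,"rz":0},{"tx":0,"ty":0,"tz":3,"rx":0,"ry":0,"rz":0},{"tx":0,"ty":0,"tz":3,"rx":0,"ry":0,"rz":0},{"tx":0,"ty":0,"tz":2,"rx":0,"ry":0,"rz":0},{"tx":0,"ty":0,"tz":1.0,"rx":0,"ry":0,"rz":0},{"tx":0,"ty":0,"tz":0.5,"rx":0,"ry":0,"rz":0},{"tx":0,"ty":0,"tz":0,"rx":0,"ry":0,"rz":0},{"tx":0,"ty":0,"tz":0,"rx":0,"ry":0,"rz":0}]' 0.8 30
python3 -m pendant '[{"tx":0,"ty":0,"tz":0,"rx":0,"ry":0,"rz":0},{"tx":0,"ty":0,"tz":0,"rx":0,"ry":0,"rz":0},{"tx":0,"ty":0,"tz":0,"rx":0,"ry":0,"rz":0},{"tx":0,"ty":0,"tz":0,"rx":0,"ry":0,"rz":0},{"tx":0,"ty":0,"tz":0,"rx":0,"ry":0,"rz":0}]' 0.3 30
python3 - <<'E'
from h import *
im,d=ctrl.grab_frame('wrist');im2,_=ctrl.grab_frame('side')
cv2.imwrite('pics/w6.png',cv2.resize(im[120:320,200:440],(720,600)));cv2.imwrite('pics/s6.png',cv2.resize(im2[160:340,230:420],None,fx=4,fy=3.3,interpolation=2))
E
```

```text
time: 8.9
tcp_pos: [0.5142, -0.181, 0.0932]
tcp_rot: [2.333, 2.102, 0.001]
force: [0.5, 0.3, 0.1]
grip_width: 0.798
time: 9.4
tcp_pos: [0.5145, -0.181, 0.093]
tcp_rot: [2.332, 2.102, 0.002]
force: [1.4, 0.1, 2.9]
grip_width: 0.554
```

View pics/w6.png

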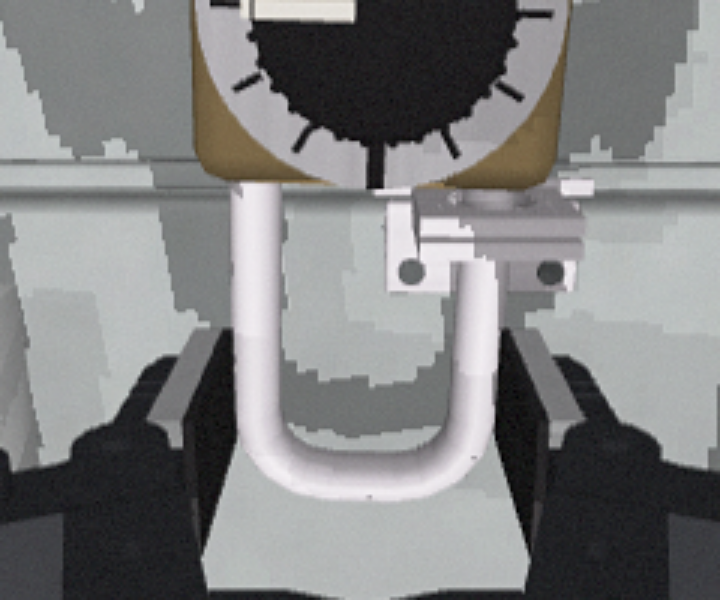

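View pics/s6.png

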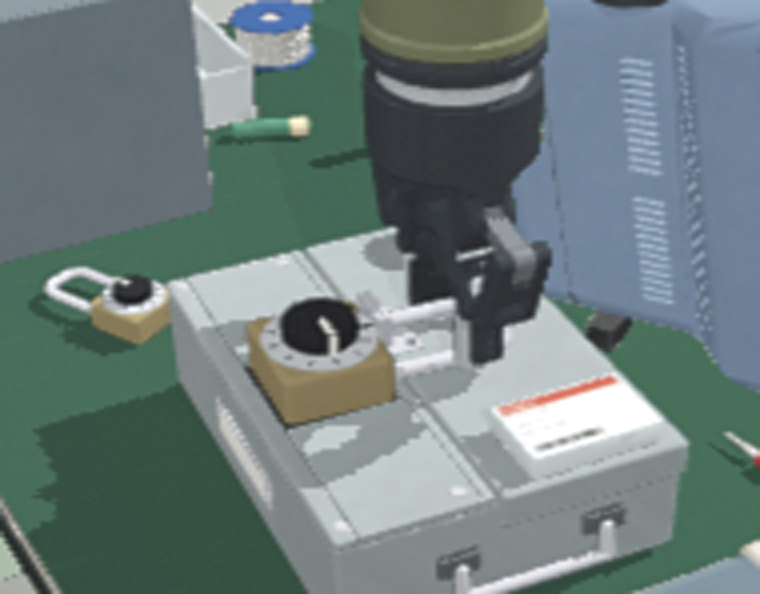

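The pads close on both straight legs, at about 0.55 opening, or 47 mm. Now pull along the lock's +x, which is tool +y.

```bash

python3 -m pendant '[{"tx":0,"ty":0.5,"tz":0,"rx":0,"ry":0,"rz":0},{"tx":0,"ty":0.5,"tz":0,"rx":0,"ry":0,"rz":0},{"tx":0,"ty":0,"tz":0,"rx":0,"ry":0,"rz":0}]'
python3 -m pendant '[{"tx":0,"ty":0.5,"tz":0,"rx":0,"ry":0,"rz":0},{"tx":0,"ty":0.5,"tz":0,"rx":0,"ry":0,"rz":0},{"tx":0,"ty":0.3,"tz":0,"rx":0,"ry":0,"rz":0},{"tx":0,"ty":0,"tz":0,"rx":0,"ry":0,"rz":0}]'
python3 - <<'E'
from h import *
im,d=ctrl.grab_frame('wrist');im2,_=ctrl.grab_frame('side')
cv2.imwrite('pics/w7.png',cv2.resize(im[80:320,176:464],(720,600)));cv2.imwrite('pics/s7.png',cv2.resize(im2[130:340,230:430],None,fx=3.5,fy=2.85,interpolation=2))
E
```

```text
time: 9.8
tcp_pos: [0.5234, -0.1819, 0.0919]
tcp_rot: [-2.333, -2.103, 0.001]
force: [-1.6, -1.6, 2.9]
grip_width: 0.549
time: 10.2
tcp_pos: [0.537, -0.1832, 0.0921]
tcp_rot: [2.333, 2.103, 0.0]
force: [-1.3, -3.1, 1.1]
grip_width: 0.554
```

View pics/w7.png

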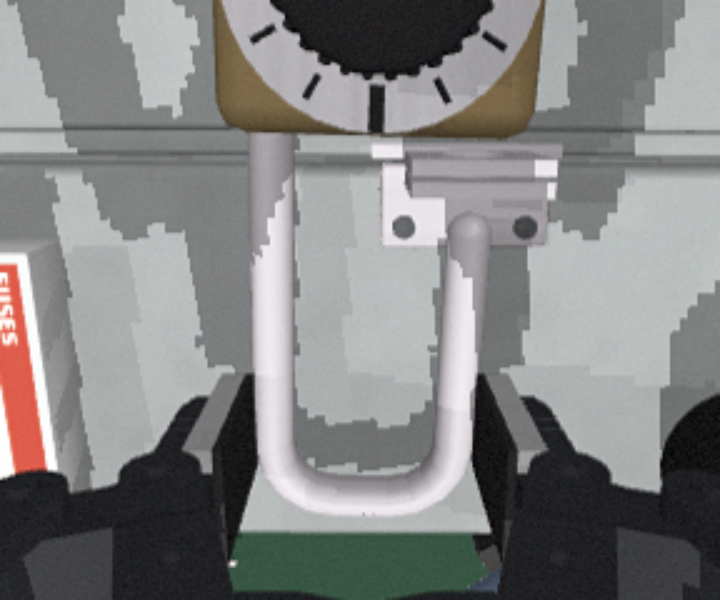

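View pics/s7.png

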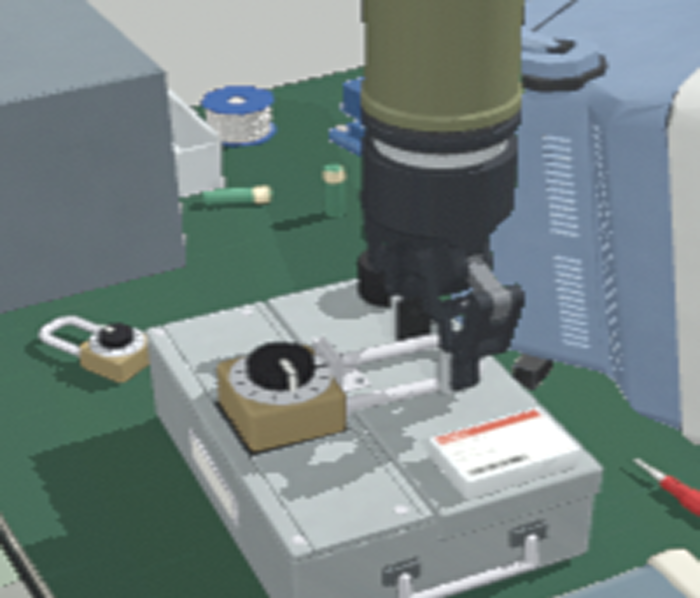

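The shackle slides, and the free leg's end at (468,215) is out of the ears. Pull on to the stop.

```bash

python3 -m pendant '[{"tx":0,"ty":0.25,"tz":0,"rx":0,"ry":0,"rz":0},{"tx":0,"ty":0.2,"tz":0,"rx":0,"ry":0,"rz":0},{"tx":0,"ty":0,"tz":0,"rx":0,"ry":0,"rz":0}]'

```

```text
time: 10.6
tcp_pos: [0.5409, -0.1836, 0.0922]
tcp_rot: [2.333, 2.103, -0.0]
force: [-1.7, -3.4, -0.4]
grip_width: 0.552
```

```bash

python3 -m pendant '[{"tx":0,"ty":0.15,"tz":0,"rx":0,"ry":0,"rz":0},{"tx":0,"ty":0.1,"tz":0,"rx":0,"ry":0,"rz":0},{"tx":0,"ty":0,"tz":0,"rx":0,"ry":0,"rz":0}]'

```

```text
time: 10.9
tcp_pos: [0.5414, -0.1834, 0.0918]
tcp_rot: [-2.331, -2.102, 0.004]
force: [-4.7, -3.2, 1.4]
grip_width: 0.552
```

Force rises with no further travel, so the shackle is at its stop. Release, go up, move back over the body and look.

```bash

python3 -m pendant '[{"tx":0,"ty":-0.2,"tz":0,"rx":0,"ry":0,"rz":0},{"tx":0,"ty":0,"tz":0,"rx":0,"ry":0,"rz":0},{"tx":0,"ty":0,"tz":0,"rx":0,"ry":0,"rz":0},{"tx":0,"ty":0,"tz":-3,"rx":0,"ry":0,"rz":0},{"tx":0,"ty":0,"tz":-4,"rx":0,"ry":0,"rz":0},{"tx":0,"ty":0,"tz":-2,"rx":0,"ry":0,"rz":0},{"tx":0,"ty":-3,"tz":0,"rx":0,"ry":0,"rz":0},{"tx":0.17,"ty":-3,"tz":0,"rx":0,"ry":0,"rz":0},{"tx":0,"ty":-3,"tz":0,"rx":0,"ry":0,"rz":0},{"tx":0,"ty":0,"tz":0,"rx":0,"ry":0,"rz":0},{"tx":0,"ty":0,"tz":0,"rx":0,"ry":0,"rz":0}]' 0.85
python3 - <<'E'
from h import *
P=ctrl.camera_params('wrist');s=ctrl.observe();print(s['tcp_pos'].round(4))
im,d=ctrl.grab_frame('wrist');cv2.imwrite('pics/w8.png',cv2.resize(im[80:320,176:464],(720,600)))
hsv=cv2.cvtColor(im,cv2.COLOR_BGR2HSV);b=((hsv[...,0]>12)&(hsv[...,0]<30)&(hsv[...,1]>60)).astype(np.uint8)
n,l,st,c=cv2.connectedComponentsWithStats(b);
ys,xs=np.nonzero(b[100:260,270:370]);q=np.array([onz(P,a+270,bb+100,.114)[:2]*1000 for bb,a in zip(ys,xs)],np.float32);print('body',cv2.minAreaRect(q))
print((proj(P,[.45,-.1725,.129])-[176,80])*2.5)
E
```

```text
time: 12.0
tcp_pos: [0.4522, -0.1724, 0.1828]
tcp_rot: [2.333, 2.101, 0.002]
force: [1.3, 0.0, -0.5]
grip_width: 0.85
[ 0.4522 -0.1724  0.1828]
body ((446.90618896484375, -171.0593719482422), (54.43316650390625, 56.29032516479492), 82.61397552490234)
[361.85294824 320.98099748]
```

View pics/w8.png

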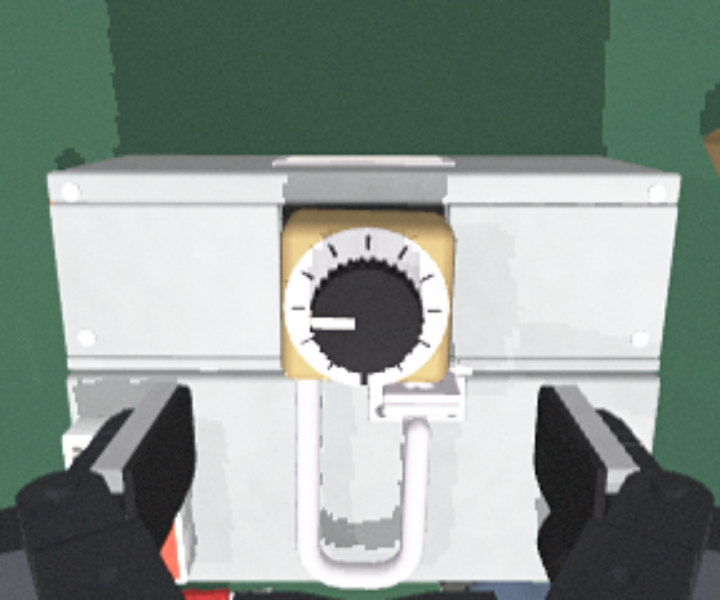

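The shackle is out, with the free end at (418,420) clear of the ears and the pointer still on the third mark. The body is centred under the jaws, so I'll descend and grip it.

```bash

python3 -m pendant '[{"tx":0.05,"ty":0,"tz":3,"rx":0,"ry":0,"rz":0},{"tx":0,"ty":0,"tz":3,"rx":0,"ry":0,"rz":0},{"tx":0,"ty":0,"tz":1.8,"rx":0,"ry":0,"rz":0},{"tx":0,"ty":0,"tz":1,"rx":0,"ry":0,"rz":0},{"tx":0,"ty":0,"tz":0.3,"rx":0,"ry":0,"rz":0},{"tx":0,"ty":0,"tz":0,"rx":0,"ry":0,"rz":0},{"tx":0,"ty":0,"tz":0,"rx":0,"ry":0,"rz":0}]' 0.85 60
python3 -m pendant '[{"tx":0,"ty":0,"tz":0,"rx":0,"ry":0,"rz":0},{"tx":0,"ty":0,"tz":0,"rx":0,"ry":0,"rz":0},{"tx":0,"ty":0,"tz":0,"rx":0,"ry":0,"rz":0},{"tx":0,"ty":0,"tz":0,"rx":0,"ry":0,"rz":0},{"tx":0,"ty":0,"tz":0,"rx":0,"ry":0,"rz":0}]' 0.4 60

```

```text
time: 12.75
tcp_pos: [0.4531, -0.1725, 0.0921]
tcp_rot: [2.332, 2.102, 0.001]
force: [-1.5, -1.2, -0.5]
grip_width: 0.849
time: 13.25
tcp_pos: [0.4529, -0.1723, 0.0927]
tcp_rot: [2.332, 2.101, 0.002]
force: [-1.0, 0.5, 5.4]
grip_width: 0.639
```

```bash

python3 -m pendant '[{"tx":0,"ty":0,"tz":-0.5,"rx":0,"ry":0,"rz":0},{"tx":0,"ty":0,"tz":-0.5,"rx":0,"ry":0,"rz":0},{"tx":0,"ty":0,"tz":-1,"rx":0,"ry":0,"rz":0},{"tx":0,"ty":0,"tz":-1,"rx":0,"ry":0,"rz":0},{"tx":0,"ty":0,"tz":0,"rx":0,"ry":0,"rz":0}]'
python3 - <<'E'
from h import *
im,d=ctrl.grab_frame('wrist');im2,_=ctrl.grab_frame('side')
a=cv2.resize(im[80:320,176:464],(480,400));b=cv2.resize(im2[130:340,230:430],(381,400));cv2.imwrite('pics/c9.png',cv2.resize(np.hstack([a,b]),None,fx=.92,fy=.92))
E
```

```text
time: 13.75
tcp_pos: [0.4532, -0.1726, 0.123]
tcp_rot: [2.331, 2.101, 0.002]
force: [-0.2, -0.2, -3.2]
grip_width: 0.645
```

View pics/c9.png

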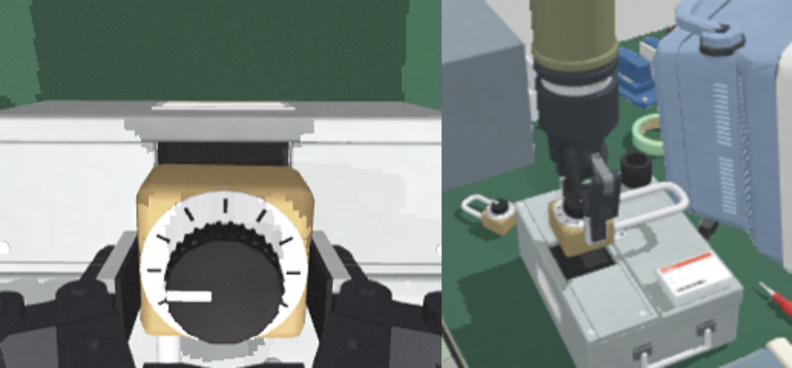

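The lock is out of the dish with the expected 3 N load. Raise it well clear.

```bash

python3 -m pendant '[{"tx":0,"ty":0,"tz":-1.5,"rx":0,"ry":0,"rz":0},{"tx":0,"ty":0,"tz":-2,"rx":0,"ry":0,"rz":0},{"tx":0,"ty":0,"tz":-2,"rx":0,"ry":0,"rz":0},{"tx":0,"ty":0,"tz":-2,"rx":0,"ry":0,"rz":0},{"tx":0,"ty":0,"tz":-2,"rx":0,"ry":0,"rz":0},{"tx":0,"ty":0,"tz":-2,"rx":0,"ry":0,"rz":0},{"tx":0,"ty":0,"tz":-2,"rx":0,"ry":0,"rz":0},{"tx":0,"ty":0,"tz":-2,"rx":0,"ry":0,"rz":0},{"tx":0,"ty":0,"tz":-1,"rx":0,"ry":0,"rz":0},{"tx":0,"ty":0,"tz":0,"rx":0,"ry":0,"rz":0},{"tx":0,"ty":0,"tz":0,"rx":0,"ry":0,"rz":0},{"tx":0,"ty":0,"tz":0,"rx":0,"ry":0,"rz":0}]'
python3 -m pendant '[{"tx":0,"ty":0,"tz":0,"rx":0,"ry":0,"rz":0},{"tx":0,"ty":0,"tz":0,"rx":0,"ry":0,"rz":0},{"tx":0,"ty":0,"tz":0,"rx":0,"ry":0,"rz":0},{"tx":0,"ty":0,"tz":0,"rx":0,"ry":0,"rz":0},{"tx":0,"ty":0,"tz":0,"rx":0,"ry":0,"rz":0}]'
python3 - <<'E'
from h import *
print(abs(ctrl.observe()['joint_velocities']).max())
im,d=ctrl.grab_frame('wrist');im2,_=ctrl.grab_frame('side')
cv2.imwrite('pics/c10.png',np.hstack([cv2.resize(im[80:320,176:464],(400,400)),im2[:,200:600]]))
im3,_=ctrl.grab_frame('top');cv2.imwrite('pics/t10.png',im3)
E
```

```text
time: 15.05
tcp_pos: [0.4511, -0.1716, 0.2849]
tcp_rot: [-2.332, -2.101, 0.002]
force: [0.5, -0.1, -2.9]
grip_width: 0.642
time: 15.55
tcp_pos: [0.452, -0.172, 0.2863]
tcp_rot: [-2.334, -2.103, 0.0]
force: [-0.7, -0.2, -4.0]
grip_width: 0.641
0.0036771034100954326
```

View pics/c10.png

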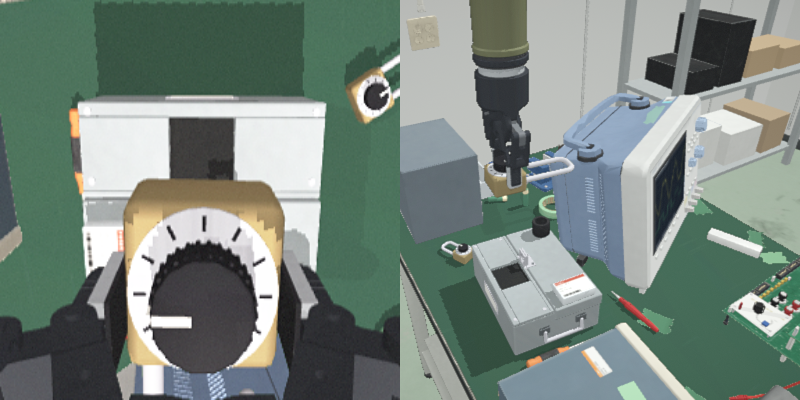

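View pics/t10.png

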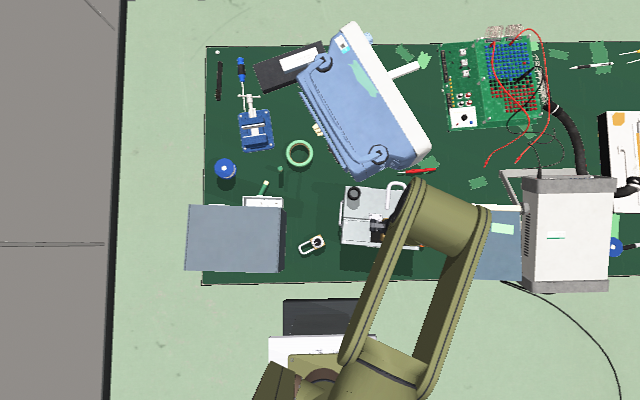

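The lock hangs free, open, about 19 cm above the dish, and still. The loupe, fuse box and other visible things are where they were. Handing in.

```bash
python3 -c "
from plant import ctrl
print(ctrl.close_job(), ctrl.observe()['grip_width'])"
```

```text
the job is handed in; nothing more can be done
the job is handed in; nothing more can be done
```

The padlock is open and off the case. I handed the job in with the arm holding the lock still, at about 15.7 s of the 64 s allowed.

**What I did:**
- The dial started one mark clockwise of the long mark. I turned it two notches clockwise to the third mark, which two wrist pictures confirmed.
- I pulled the shackle to its stop. It had travelled about 26 mm when the force rose with almost no further motion, and the free leg was visibly out of the ears.
- I then gripped the lock body across y and lifted it straight up.

**Last checks:**
- The TCP stood at z = 0.286 m. From that I estimate the lock's underside is about 19 cm above the dish floor; I did not measure it directly.
- The hanging load was 3 to 4 N, the opening was steady at 0.64, and joint speeds were about zero.
- The pointer was still on the third mark, and the shackle was out in the last side view.
- The loupe, fuse box and other things in view appeared not to have moved. The arm hides part of the last top view, and I compared positions only by eye.

**Surprises along the way:**
- **Dial grip:** the first grip on the dial showed 6 N upwards, so I regripped 3 mm higher. The same reading came back.
- **Lock movement:** the lock body turned a few degrees in its play while I turned the dial, and the dial still ended on the third mark.

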